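# Make up two optics kits on their boards

## Task

Make up the two optics kits from the row of stock. Yellow board: stand the steel post in the middle of the small white mark and lay the mounted lens, glass up, in the middle of the large one; blue board: stand the black post holder in the middle of the small white mark and set the large red dust cover, dome down, in the middle of the large one, with the small green cover, also dome down, cupped inside it. Leave the spare brass post, the wooden box and the magnetic base where they are.

Things in the scene. Friction and masses are not known exactly. Their poses are not given: they have to be found in the camera images.
- yellow_board: Yellow kit board, flat plate 120 mm (its x) by 220 mm (its y) by 10 mm thick, bolted to the table, dark screw heads in the corners. Origin: centre of its underside; z up, top face at z = 10 mm. On top, flush, are two round white marks: a large one (76 mm across) centred at x = 0, y = +55 mm, and a small one (45 mm across) centred at x = 0, y = -55 mm in the board's frame
- blue_board: Blue kit board, flat plate 120 mm (its x) by 220 mm (its y) by 10 mm thick, bolted to the table, dark screw heads in the corners. Origin: centre of its underside; z up, top face at z = 10 mm. On top, flush, are two round white marks: a large one (76 mm across) centred at x = 0, y = +55 mm, and a small one (45 mm across) centred at x = 0, y = -55 mm in the board's frame
- steel_post_center (a point): Silvery steel pedestal post standing upright: shaft 25 mm in diameter on a foot flange 32 mm in diameter and 8 mm high; 60 mm tall in all. Point: on its axis, half-way up (30 mm above its foot); z up. About 0.24 kg
- holder_center (a point): Black post holder standing upright, with a blue collar round its top: shaft 27 mm in diameter on a foot flange 40 mm in diameter and 8 mm high; 50 mm tall in all. Point: on its axis, half-way up (25 mm above its foot); z up. About 0.14 kg
- lens_center (a point): Mounted lens lying flat, glass up: plain black disc-shaped mount 50 mm in diameter and 24 mm high, with a steel ring and a slightly domed glass on top (glass rises 3 mm higher). Point: on its axis, half-way up (12 mm above its underside); z up. About 0.09 kg
- big_cover_center (a point): Large red domed dust cover, lying dome down like a bowl on the flat of its crown (32 mm across): 28 mm high, the open rim on top 60 mm in outer diameter (its upper 10 mm are a straight collar), wall 3 mm, crown 4 mm thick. Point: on its axis, half-way up (14 mm above its underside); z up. About 0.05 kg
- small_cover_center (a point): Small green domed dust cover, lying dome down like a bowl on the flat of its crown (24 mm across): 36 mm high, the open rim on top 48 mm in outer diameter (its upper 16 mm are a straight collar), wall 3 mm, crown 4 mm thick. Cupped in the large red cover it rests on that one's crown, 4 mm higher than the red cover stands, its rim 12 mm above the red rim. Point: on its axis, half-way up (18 mm above its underside); z up. About 0.04 kg
- brass_post_center (a point): Brass-yellow pedestal post standing upright: shaft 25 mm in diameter on a foot flange 32 mm in diameter and 8 mm high; 60 mm tall in all. Point: on its axis, half-way up (30 mm above its foot); z up. A spare in the stock row: to be left where it is
- wood_box_center (a point): Wooden optics box, 100 by 140 by 90 mm, a paper and a black cap on top; bystander, to be left alone. Point: its centre, 45 mm above the table
- mag_base_center (a point): Magnetic base: grey block 60 by 50 by 55 mm with a red knob, a steel rod and a black clamp on top (136 mm tall in all); bystander, to be left alone. Point: centre of the block, 27.5 mm above the table

How it is judged:
At the end, for the whole second after the job is handed in: Steel post, lens (yellow board), holder, red cover (blue board): upright, resting on their marks within 12 mm of the centre along each board axis; green cover dome down in the red one, axes within 6 mm; all at rest; brass post, wooden box, magnetic base upright, within 20 mm of their starts (x of steel_post_center in the frame of yellow_board between -0.012 and 0.012 m and y of steel_post_center in the frame of yellow_board between -0.067 and -0.043 m and z of steel_post_center in the frame of yellow_board between 0.036 and 0.044 m and angle between each of steel_post_center, lens_center, holder_center, big_cover_center, small_cover_center, brass_post_center, wood_box_center, mag_base_center's own z axis and vertical below 0.12 rad and linear speed of each of steel_post, lens, holder, big_cover, small_cover below 0.02 m/s and angular speed of each of steel_post, lens, holder, big_cover, small_cover below 0.3 rad/s and x of lens_center in the frame of yellow_board between -0.012 and 0.012 m and y of lens_center in the frame of yellow_board between 0.043 and 0.067 m and z of lens_center in the frame of yellow_board between 0.018 and 0.026 m and x of holder_center in the frame of blue_board between -0.012 and 0.012 m and y of holder_center in the frame of blue_board between -0.067 and -0.043 m and z of holder_center in the frame of blue_board between 0.031 and 0.039 m and x of big_cover_center in the frame of blue_board between -0.012 and 0.012 m and y of big_cover_center in the frame of blue_board between 0.043 and 0.067 m and z of big_cover_center in the frame of blue_board between 0.02 and 0.028 m and x of small_cover_center in the frame of blue_board between -0.017 and 0.017 m and y of small_cover_center in the frame of blue_board between 0.038 and 0.072 m and z of small_cover_center in the frame of blue_board between 0.028 and 0.036 m and horizontal distance between small_cover_center and big_cover_center below 0.006 m and distance of each of brass_post_center, wood_box_center, mag_base_center from where it was at the start of the episode below 0.02 m); the robot touches nothing.
It fails at once if the brass post, the wooden box or the magnetic base is pushed away (over 30 mm) or tipped (distance of any of brass_post_center, wood_box_center, mag_base_center from where it was at the start of the episode above 0.03 m or angle between any of brass_post_center, wood_box_center, mag_base_center's own z axis and vertical above 0.5 rad).
It also fails if it takes over 128 s, if anything falls off the work surface, if the arm or the gripper's body presses on something with over 40 N, if the wrist force passes 120 N, or if a joint passes its speed limit or range.

## Robot

A 6-joint arm with a two-finger parallel gripper is mounted at the origin on the work surface. World frame = base frame: x ahead of the robot, y to its left, z up, the work surface at z = 0. Lengths are in m, angles in rad, forces in N, time in s.
With the tool pointing down it reaches from about 0.35 to 0.775 m from the base axis. Payload 7.3 kg.
Tool frame: the origin (TCP) lies midway between the tips of the shut fingers; the grasp point (between the pads) lies 19 mm behind it; z points along the fingers, y is the line along which they close (so a half turn about z gives the same grasp; the last joint's range is limited). The gripper opens to 92 mm and grips with 3 to 60 N. Pads are 19 mm wide; open, the fingers measure 130 mm over their backs; the gripper's body (75 mm by 190 mm) begins 47 mm behind the grasp point.
Start: joints at [1, 0.342, 1.524, -0, 1.275, -0.146], TCP at [0.216, 0.478, 0.198] pointing down, gripper open.
Joint ranges: [-2.53, 2.53], [-0.77, 2.02], [0.04, 2.7], [-1, 4.14], [0.28, 2.66], [-3.11, 3.11]. Speed limits (rad/s): [2.57, 2.57, 3.14, 3.14, 3.14, 3.14].

## Interface

Orientations are given as a unit quaternion [w, x, y, z].
In Python, from cell import readout, vision, manip gives the robot as it stands. The module is installed in compiled form; this text tells all that it offers.
- The arm moves only by the tool play_rows, never from a script. Its argument "increments" is a list of rows, each an object with "turn": the turn, a rotation vector about the tool's x, y, z as a fraction of full scale, a list of three; "travel": the shift along the tool's x, y, z as a fraction of full scale, a list of three; "grip": the opening in per cent of the stroke, from 0 (shut) to 100 (fully open). A call has 1 to 10 rows; each row shifts and turns the commanded pose from where the row before left it, along the tool's axes as they then stand; what a row does not reach is not made up. Full scale, the value 1, is 0.4 m for a shift and 180 degrees for a turn. A row lasts 1/8 s, in which the tool goes at most 62.5 mm and 10.7 degrees, less where a joint would pass 70% of its speed; a pose out of reach is approached as far as the arm can. A call with a number of a shift or a turn outside -1 to 1 is refused whole. A call with a gripper value outside its range is refused whole. The fingers move at their own pace and stop on an object; "newtons" is the grip in N (left out, the last holds). Time passes only in rows, so rows that do not move let the fingers close. It gives the time, the measured TCP pose, the force, the opening and the grip force at its end, in the units of the state.
- readout.read_state(): the state, without advancing time (a new reading comes with each control period).
- vision.get_image(name): name is "scene" or "top"; returns (picture, depth): 420x560x3 uint8, red, green, blue; 420x560 float32, m along the optical axis (not along the pixel's ray), 0 where there is no reading.
- vision.camera_model(name): a dict with "mtx" (3x3 intrinsics, pixels), "R" (3x3) and "t" (3): a world point X has camera coordinates R X + t. Camera axes: x right, y down, z forward; pixel columns grow to the right and rows downward; lengths in m; the calibration is good to about 2 mm. A picture is of the moment at which its call begins. camera_model takes no time and is no camera call.
- manip.hand_in(): hands the job in; it is judged then, once.
The state is a dict: "t": time; "joints": joint angles; "qd": joint speeds; "tau": joint torques, N m; "tool_pos": TCP position; "ee_rot": TCP orientation; "ft_force": force on the tool from outside, world axes, zero at the start; "wrist_torque": the same for the moment, N m; "width": opening from 0.0 (shut) to 1.0 (fully open); "grasp_force": force on a finger pad.
Only numpy, scipy, OpenCV 4.12 (cv2) and the standard library are available. Lean on these libraries where they do the work, as an engineer would, in place of code of your own. Each camera call takes 0.05 s, during which the arm holds its last target. There are 200 camera calls.

## Working session

There is one attempt and no reset: what is moved stays moved. The work goes in short steps, Python scripts to look and compute and a tool call to move; the robot and the scene stay as the last step left them, time stands still between calls to the robot, and variables do not carry over. Pictures are saved under pics/ and viewed, at most 14 in all, crops included, and the job is handed in when it is done.

Besides the shell and the picture viewer there is one more tool, called as name([rows], argument=value, ...), one row to a line, values as JSON. play_rows: Moves the arm, as the interface text tells. Its arguments: {"type":"object","properties":{"increments":{"type":"array","items":{"type":"object","properties":{"turn":{"type":"array","items":{"type":"number","minimum":-1,"maximum":1}},"travel":{"type":"array","items":{"type":"number","minimum":-1,"maximum":1}},"grip":{"type":"number"}}}},"newtons":{"type":"number"}},"required":["increments"]}

```bash
mkdir -p pics; python3 - <<'E'
from cell import readout, vision
import cv2, numpy as np
s=readout.read_state(); print({k:np.round(v,3).tolist() for k,v in s.items()})
for n in("scene","top"):
    p,d=vision.get_image(n); cv2.imwrite(f"pics/{n}0.png",p[:,:,::-1]); np.save(f"{n}0.npy",p); np.save(f"{n}0d.npy",d)
    m=vision.camera_model(n); print(n,{k:np.round(v,4).tolist() for k,v in m.items()}, (d>0).mean())
E
```

```text
{'t': 0.0, 'joints': [1.0, 0.343, 1.525, 0.0, 1.275, -0.146], 'qd': [-0.001, -0.0, -0.001, -0.002, -0.002, -0.0], 'tau': [-0.0, -43.122, -24.422, 0.072, 0.056, -0.0], 'tool_pos': [0.216, 0.478, 0.197], 'ee_rot': [-0.0, 0.211, 0.978, -0.001], 'ft_force': [-0.519, 1.373, 0.262], 'wrist_torque': [0.04, -0.005, 0.024], 'grasp_force': 0.0, 'width': 1.001}
scene {'mtx': [[379.1102, 0.0, 277.0052], [0.0, 379.1102, 210.195], [0.0, 0.0, 1.0]], 'R': [[0.2636, 0.9645, 0.0152], [0.5263, -0.1306, -0.8402], [-0.8084, 0.2295, -0.5421]], 't': [-0.1502, -0.2421, 1.3771]} 0.9958886054421768
top {'mtx': [[444.9465, 0.0, 283.152], [0.0, 444.9465, 207.8604], [0.0, 0.0, 1.0]], 'R': [[-0.0094, -0.9999, 0.0118], [-0.9967, 0.0084, -0.0807], [0.0805, -0.0125, -0.9967]], 't': [-0.003, 0.5608, 1.3483]} 0.9959863945578231
```

View pics/top0.png

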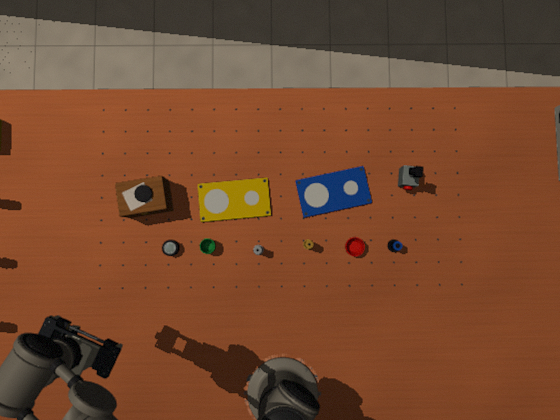

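View pics/scene0.png

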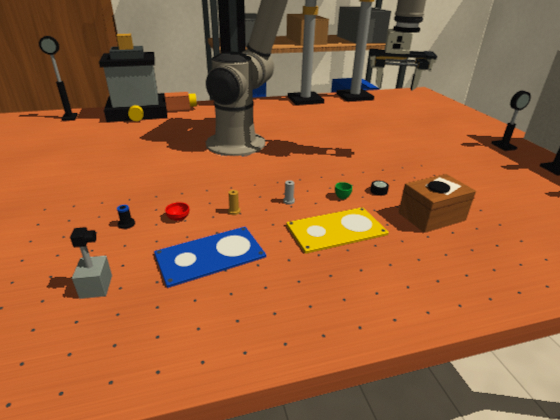

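```bash
cat > h.py <<'E'
import numpy as np, cv2
from cell import readout, vision
def cloud(n,d):
    m=vision.camera_model(n); v,u=np.mgrid[:d.shape[0],:d.shape[1]]
    r=np.stack([u,v,np.ones_like(u)],-1)@np.linalg.inv(m["mtx"]).T*d[...,None]
    return (r-m["t"])@m["R"]
def ray(n,uv,z):
    m=vision.camera_model(n); r=m["R"].T@np.linalg.inv(m["mtx"])@[*uv,1]; c=-m["R"].T@m["t"]
    return c+r*(z-c[2])/r[2]
def blobs(mask,amin):
    k,l,s,c=cv2.connectedComponentsWithStats(mask.astype(np.uint8),connectivity=8)
    return [(i,s[i],c[i],l==i) for i in range(1,k) if s[i,4]>=amin]
E
python3 - <<'E'
from h import *
for n in("top","scene"):
    p=np.load(n+"0.npy"); d=np.load(n+"0d.npy"); P=cloud(n,d)
    roi=(P[...,0]>.25)&(P[...,0]<.8)&(abs(P[...,1])<.6)&(d>0)
    if n=="top": roi[300:]=0
    t=roi&(P[...,2]<.006); print(n,"table z",np.median(P[t][:,2]),P[t][:,2].std())
    for i,s,c,m in blobs(roi&(P[...,2]>.014)&(P[...,2]<.3),12):
        Q=P[m]; h=np.percentile(Q[:,2],97); T=Q[Q[:,2]>h-.006]
        cc,r=cv2.minEnclosingCircle(T[:,:2].astype(np.float32))
        print("obj",np.round(c),s[4],"h %.3f"%h,"mean",T[:,:2].mean(0).round(4),"circ",np.round(cc,4),round(r,4),p[m].mean(0).round())
    w=(p.min(2)>140)&(P[...,2]<.02)&roi
    for i,s,c,m in blobs(w,30): print("white",c.round(1),s[4],ray(n,c,.01).round(4))
E
```

```text
top table z -0.0011813630967082566 0.002940347104034531
obj [410. 176.] 476 h 0.137 mean [ 0.6561 -0.3922] circ [ 0.6554 -0.391 ] 0.0208 [62. 54. 49.]
obj [144. 196.] 1916 h 0.098 mean [0.6002 0.4041] circ [0.599  0.4082] 0.0769 [91. 64. 41.]
obj [356. 246.] 96 h 0.031 mean [ 0.4434 -0.2276] circ [ 0.442  -0.2256] 0.0295 [123.  19.  11.]
obj [170. 247.] 217 h 0.029 mean [0.4436 0.3373] circ [0.4433 0.3382] 0.0243 [73. 73. 68.]
obj [207. 245.] 94 h 0.037 mean [0.4482 0.224 ] circ [0.4476 0.2228] 0.0238 [26. 58. 24.]
obj [309. 244.] 61 h 0.064 mean [ 0.4497 -0.084 ] circ [ 0.4498 -0.0842] 0.0118 [117.  86.  32.]
obj [396. 245.] 91 h 0.053 mean [ 0.4434 -0.3512] circ [ 0.4435 -0.3505] 0.0141 [20. 36. 67.]
obj [258. 249.] 55 h 0.064 mean [0.4341 0.07  ] circ [0.435  0.0696] 0.012 [100. 100.  97.]
scene table z 0.0012040174587019065 0.22374228761167106
obj [421.  73.] 73 h 0.300 mean [0.2758 0.526 ] circ [0.2705 0.5268] 0.0209 [96. 91. 74.]
obj [437. 200.] 2933 h 0.099 mean [0.6057 0.3995] circ [0.5998 0.4074] 0.0551 [104.  65.  33.]
obj [289. 190.] 170 h 0.062 mean [0.438  0.0711] circ [0.4359 0.0698] 0.0141 [109. 100.  88.]
obj [380. 186.] 167 h 0.028 mean [0.4467 0.3377] circ [0.443 0.338] 0.0266 [77. 75. 65.]
obj [343. 189.] 225 h 0.037 mean [0.4483 0.2239] circ [0.4479 0.2242] 0.0248 [25. 80. 28.]
obj [234. 200.] 189 h 0.062 mean [ 0.4527 -0.0831] circ [ 0.4494 -0.085 ] 0.0145 [131.  90.  28.]
obj [177. 210.] 260 h 0.030 mean [ 0.4437 -0.2251] circ [ 0.4415 -0.2248] 0.0308 [163.  15.   7.]
obj [124. 214.] 209 h 0.053 mean [ 0.4465 -0.3501] circ [ 0.444  -0.3511] 0.0158 [23. 29. 47.]
obj [ 89. 265.] 1686 h 0.138 mean [ 0.6596 -0.3907] circ [ 0.6574 -0.3897] 0.0212 [85. 84. 74.]
white [356.2 222.6] 400 [0.5845 0.2005 0.01  ]
white [315.9 230.7] 151 [0.5924 0.0909 0.01  ]
white [232.7 245.5] 548 [ 0.6001 -0.1127  0.01  ]
white [185. 259.] 223 [ 0.6215 -0.2203  0.01  ]
```

```bash
python3 - <<'E'
from h import *
p=np.load("top0.npy"); print(p[200,217],p[194,317])
hsv=cv2.cvtColor(p,cv2.COLOR_RGB2HSV); w=(hsv[...,1]<70)&(hsv[...,2]>90); w[:160]=0;w[230:]=0
for i,s,c,m in blobs(w,30): print(c.round(1),s[2:],ray("top",c,.01).round(4))
E
```

```text
[151 146 134] [148 143 133]
[407.4 176.6] [ 14  20 139] [ 0.6569 -0.399   0.01  ]
[350.4 187.4] [ 15  15 168] [ 0.6242 -0.219   0.01  ]
[132.3 197.6] [ 22  29 260] [0.5977 0.4598 0.01  ]
[316.1 194.7] [ 25  25 475] [ 0.6021 -0.1112  0.01  ]
[216.1 200.7] [ 24  24 443] [0.5858 0.2001 0.01  ]
[251.4 197.4] [ 14  14 151] [0.5951 0.0906 0.01  ]
```

play_rows([
  {"turn": [0,0,0.055],"travel": [0,0,0],"grip": 100},
  {"turn": [0,0,0.055]},
  {"turn": [0,0,0.055]},
  {"turn": [0,0,0.055]},
  {"turn": [0,0,0.055]},
  {"turn": [0,0,0.055]},
  {"turn": [0,0,0.035]},
  {"travel": [0,0,0]},
])

```text
validation failed for argument at $.in...
```

play_rows([
  {"turn": [0,0,0.055],"travel": [0,0,0],"grip": 100},
  {"turn": [0,0,0.055],"travel": [0,0,0],"grip": 100},
  {"turn": [0,0,0.055],"travel": [0,0,0],"grip": 100},
  {"turn": [0,0,0.055],"travel": [0,0,0],"grip": 100},
  {"turn": [0,0,0.055],"travel": [0,0,0],"grip": 100},
  {"turn": [0,0,0.055],"travel": [0,0,0],"grip": 100},
  {"turn": [0,0,0.035],"travel": [0,0,0],"grip": 100},
  {"turn": [0,0,0],"travel": [0,0,0],"grip": 100},
], newtons=15)

```text
t: 1.1
tool_pos: [0.2163, 0.4782, 0.1978]
ee_rot: [0.0, 0.707, 0.707, -0.0]
ft_force: [0.4, -0.1, 0.3]
width: 1.002
grasp_force: 0.0
```

```bash
python3 - <<'E'
from h import *
for n in("top","scene"):
    P=cloud(n,np.load(n+"0d.npy")); m=(P[...,2]>.08)&(P[...,2]<.097)&(abs(P[...,1]-.405)<.11)&(abs(P[...,0]-.6)<.1)
    Q=P[m][:,:2].astype(np.float32); print(n,Q.min(0),Q.max(0),cv2.boxPoints(cv2.minAreaRect(Q)).round(3).tolist())
E
```

```text
top [0.5381889  0.33411387] [0.65519303 0.48793882] [[0.5350000262260437, 0.47200000286102295], [0.5580000281333923, 0.3319999873638153], [0.6579999923706055, 0.3479999899864197], [0.6349999904632568, 0.4880000054836273]]
scene [0.53820086 0.333013  ] [0.6571771  0.48745847] [[0.5339999794960022, 0.47099998593330383], [0.5580000281333923, 0.3310000002384186], [0.6589999794960022, 0.3479999899864197], [0.6359999775886536, 0.4880000054836273]]
```

play_rows([
  {"turn": [0,0,-0.055],"travel": [0,0,0],"grip": 100},
  {"turn": [0,0,-0.055],"travel": [0,0,0],"grip": 100},
  {"turn": [0,0,-0.055],"travel": [0,0,0],"grip": 100},
  {"turn": [0,0,-0.055],"travel": [0,0,0],"grip": 100},
  {"turn": [0,0,-0.055],"travel": [0,0,0],"grip": 100},
  {"turn": [0,0,-0.055],"travel": [0,0,0],"grip": 100},
  {"turn": [0,0,-0.055],"travel": [0,0,0],"grip": 100},
  {"turn": [0,0,-0.055],"travel": [0,0,0],"grip": 100},
  {"turn": [0,0,-0.06],"travel": [0,0,0],"grip": 100},
])

```text
t: 2.22
tool_pos: [0.2163, 0.4782, 0.1979]
ee_rot: [-0.0, -0.004, 1.0, -0.0]
ft_force: [-0.6, 0.3, 0.5]
width: 0.996
grasp_force: 0.0
```

play_rows([
  {"turn": [0,0,0],"travel": [-0.1135,-0.07,0],"grip": 100},
  {"turn": [0,0,0],"travel": [-0.1135,-0.07,0],"grip": 100},
  {"turn": [0,0,0],"travel": [-0.1135,-0.07,0],"grip": 100},
  {"turn": [0,0,0],"travel": [-0.1135,-0.07,0],"grip": 100},
  {"turn": [0,0,0],"travel": [-0.1135,-0.07,0],"grip": 100},
  {"turn": [0,0,0],"travel": [0,0,0.12],"grip": 100},
  {"turn": [0,0,0],"travel": [0,0,0.12],"grip": 100},
  {"turn": [0,0,0],"travel": [0,0,0],"grip": 100},
])

```text
t: 3.22
tool_pos: [0.4409, 0.3365, 0.0989]
ee_rot: [-0.004, 0.0, 1.0, -0.002]
ft_force: [-0.0, 0.7, 0.5]
width: 1.004
grasp_force: 0.0
```

play_rows([
  {"turn": [0,0,0],"travel": [-0.006,0.004,0.1],"grip": 100},
  {"turn": [0,0,0],"travel": [0,0,0.1],"grip": 100},
  {"turn": [0,0,0],"travel": [0,0,0.03],"grip": 100},
  {"turn": [0,0,0],"travel": [0,0,0],"grip": 35},
  {"turn": [0,0,0],"travel": [0,0,0],"grip": 35},
  {"turn": [0,0,0],"travel": [0,0,0],"grip": 35},
  {"turn": [0,0,0],"travel": [0,0,0],"grip": 35},
  {"turn": [0,0,0],"travel": [0,0,0],"grip": 35},
], newtons=15)

```text
t: 4.22
tool_pos: [0.4457, 0.3397, 0.0105]
ee_rot: [0.0, 0.001, 1.0, 0.0]
ft_force: [0.4, 0.2, -0.0]
width: 0.503
grasp_force: 0.0
```

play_rows([
  {"turn": [0,0,0],"travel": [0,0,0],"grip": 35},
  {"turn": [0,0,0],"travel": [0,0,0],"grip": 35},
])

```text
t: 4.47
tool_pos: [0.4455, 0.3396, 0.0101]
ee_rot: [-0.0, 0.001, 1.0, 0.0]
ft_force: [0.7, -0.1, -0.1]
width: 0.356
grasp_force: 0.0
```

```bash
python3 - <<'E'
from h import *
for n in("top","scene"):
    p,d=vision.get_image(n); c=p[190:300,110:260] if n=="top" else p[120:230,310:460]
    cv2.imwrite(f"pics/{n}1.png",cv2.resize(c[:,:,::-1],None,fx=4,fy=4))
E
python3 -c "
import cv2,numpy as np
cv2.imwrite('pics/c1.png',cv2.resize(np.hstack([cv2.imread('pics/top1.png'),cv2.imread('pics/scene1.png')]),(800,293)))"
```

```text
(no output)
```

View pics/c1.png

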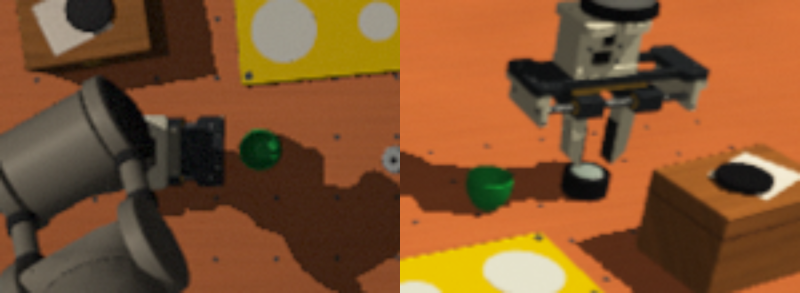

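```bash
python3 - <<'E'
from h import *
s=readout.read_state(); print(s["tool_pos"],s["joints"],s["width"])
m=vision.camera_model("scene")
for X in (s["tool_pos"],[.4433,.338,.024]):
    c=m["mtx"]@(m["R"]@X+m["t"]); print(c[:2]/c[2], c[2])
p,d=vision.get_image("scene"); P=cloud("scene",d)
# crop px -> full: x=310+(px-400)*150/400, y=120+py*110/293
for px,py in((575,150),(575,120),(612,150),(612,130),(555,105),(640,105),(585,172),(585,190)):
    u,v=int(310+(px-400)*.375),int(120+py*.375); print((u,v),P[v,u].round(3),p[v,u])
E
```

```text
[0.44550317 0.33957863 0.01007543] [ 5.14447653e-01  6.17700784e-01  1.64809246e+00  5.07016657e-05
  8.75850597e-01 -1.05474221e+00] 0.3538169651629857
[379.63823282 189.17828477] 1.0894618583498359
[379.5571504 184.6315641] 1.0833323067891274
(375, 176) [0.457 0.31  0.062] [109 104  83]
(375, 165) [0.459 0.303 0.097] [98 92 75]
(389, 176) [0.454 0.356 0.055] [40 39 31]
(389, 168) [0.449 0.355 0.077] [12 11 12]
(368, 159) [0.433 0.294 0.104] [102  90  75]
(400, 159) [0.483 0.36  0.12 ] [24 23 24]
(379, 184) [0.444 0.335 0.027] [158 167 147]
(379, 191) [0.461 0.328 0.014] [11 11 11]
```

```bash
python3 - <<'E'
from h import *
p,d=vision.get_image("scene"); P=cloud("scene",d)
cv2.imwrite("pics/s2.png",cv2.resize(p[140:205,340:420,::-1],(800,600),interpolation=cv2.INTER_NEAREST))
for u in (373,376,388,391):
  for v in range(170,196,2): print((u,v),P[v,u].round(3),p[v,u])
E
```

```text
(373, 170) [0.452 0.304 0.079] [91 87 74]
(373, 172) [0.452 0.305 0.073] [84 79 63]
(373, 174) [0.45  0.307 0.066] [88 82 66]
(373, 176) [0.453 0.306 0.061] [94 88 71]
(373, 178) [0.453 0.307 0.055] [107  93  72]
(373, 180) [0.376 0.356 0.001] [165  93  53]
(373, 182) [0.427 0.325 0.026] [21 20 20]
(373, 184) [0.438 0.32  0.026] [22 23 22]
(373, 186) [0.445 0.317 0.023] [ 7 10  8]
(373, 188) [0.447 0.317 0.018] [12 10 11]
(373, 190) [0.448 0.317 0.012] [ 9 10  9]
(373, 192) [0.451 0.316 0.007] [13 12 13]
(373, 194) [0.452 0.317 0.001] [60 32 17]
(376, 170) [0.456 0.31  0.08 ] [147 138 112]
(376, 172) [0.455 0.312 0.073] [138 129 105]
(376, 174) [0.456 0.313 0.068] [108 102  83]
(376, 176) [0.455 0.314 0.061] [108 102  82]
(376, 178) [0.458 0.314 0.056] [109 104  83]
(376, 180) [0.455 0.317 0.048] [108 103  84]
(376, 182) [0.429 0.334 0.026] [119 121 101]
(376, 184) [0.442 0.327 0.027] [142 152 133]
(376, 186) [0.448 0.324 0.024] [45 46 42]
(376, 188) [0.456 0.32  0.023] [10  8 10]
(376, 190) [0.46  0.319 0.018] [12 10 11]
(376, 192) [0.457 0.322 0.01 ] [11 10 10]
(376, 194) [0.46  0.
[... 479 characters left out ...]
4] [164  84  44]
(388, 192) [0.454 0.363 0.002] [198 103  51]
(388, 194) [0.463 0.359 0.001] [211 111  54]
(391, 170) [0.454 0.358 0.074] [82 79 64]
(391, 172) [0.457 0.358 0.069] [96 91 75]
(391, 174) [0.455 0.36  0.061] [106 102  83]
(391, 176) [0.46  0.358 0.058] [109 103  83]
(391, 178) [0.457 0.362 0.049] [119 105  83]
(391, 180) [ 0.385  0.412 -0.001] [194 109  58]
(391, 182) [0.399 0.404 0.001] [211 110  54]
(391, 184) [ 0.409  0.399 -0.   ] [212 110  54]
(391, 186) [0.421 0.392 0.   ] [211 110  53]
(391, 188) [ 0.431  0.386 -0.   ] [215 111  57]
(391, 190) [ 0.441  0.38  -0.   ] [212 111  55]
(391, 192) [0.454 0.373 0.001] [214 113  55]
(391, 194) [ 0.461  0.37  -0.002] [211 112  55]
```

View pics/s2.png

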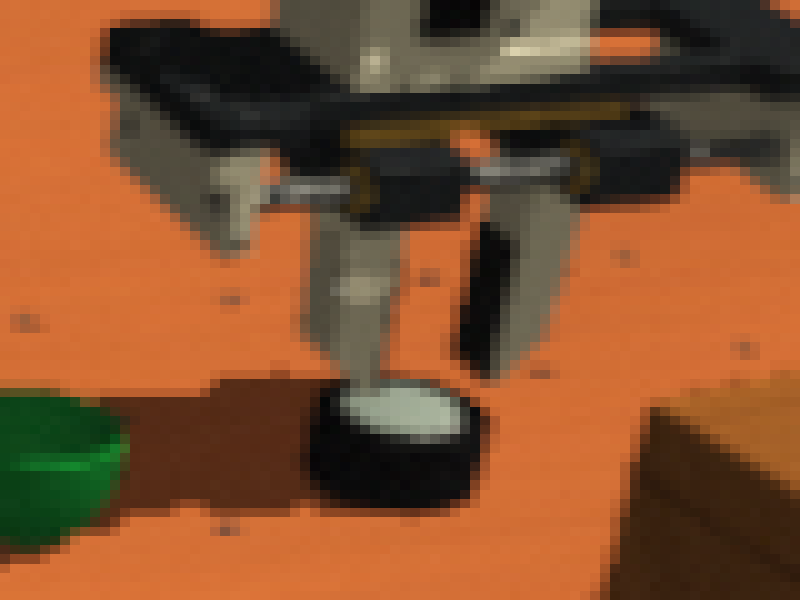

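play_rows([
  {"turn": [0,0,0],"travel": [0,0,0],"grip": 100},
  {"turn": [0,0,0],"travel": [0,0,0],"grip": 100},
  {"turn": [0,0,0],"travel": [0,0,0],"grip": 100},
  {"turn": [0,0,0],"travel": [0,0,0],"grip": 100},
  {"turn": [0,0,0],"travel": [0,0,0],"grip": 100},
  {"turn": [0,0,0],"travel": [0,0,0],"grip": 100},
  {"turn": [0,0,0],"travel": [0,0,0],"grip": 100},
])

```text
t: 5.55
tool_pos: [0.4455, 0.3396, 0.0101]
ee_rot: [0.0, 0.001, 1.0, 0.0]
ft_force: [-0.6, -1.0, 0.8]
width: 0.993
grasp_force: 0.0
```

```bash
cat > tip.py <<'E'
from h import *
import sys
ax=1 if sys.argv[1]=="y" else 0   # world axis of closing
s=readout.read_state(); t=s["tool_pos"]; print(t.round(4) if hasattr(t,'round') else t, s["width"])
p,d=vision.get_image("scene"); P=cloud("scene",d)
a=P[...,ax]-t[ax]; b=P[...,1-ax]-t[1-ax]
for sg in(1,-1):
    m=(a*sg>.025)&(a*sg<.085)&(abs(b)<.04)&(P[...,2]<.15)&(P[...,2]>.012)
    bl=blobs(m,15)
    for i,st,c,mm in bl:
        Q=P[mm]; Q=Q[Q[:,2]<.1]
        if len(Q)>5: print(sg,c.round(),st[4],"zmin",np.percentile(Q[:,2],[0,3]).round(3),"lo",Q.min(0).round(3),"hi",Q.max(0).round(3))
E
python3 tip.py y
```

```text
[0.4455 0.3396 0.0101] 0.993201448905573
1 [408. 155.] 649 zmin [0.039 0.041] lo [0.434 0.383 0.039] hi [0.46  0.406 0.099]
-1 [369. 159.] 505 zmin [0.042 0.048] lo [0.433 0.273 0.042] hi [0.461 0.294 0.097]
```

play_rows([
  {"turn": [0,0,0],"travel": [0,0,0.03],"grip": 100},
  {"turn": [0,0,0],"travel": [0,0,0.02],"grip": 100},
  {"turn": [0,0,0],"travel": [0,0,0],"grip": 100},
])

```text
t: 5.98
tool_pos: [0.4448, 0.3392, -0.011]
ee_rot: [-0.001, 0.001, 1.0, -0.001]
ft_force: [-0.4, 0.5, 0.2]
width: 0.999
grasp_force: 0.0
```

```bash
python3 tip.py y
```

```text
[ 0.4448  0.3392 -0.011 ] 0.9988945778780965
1 [406. 162.] 629 zmin [0.018 0.023] lo [0.419 0.366 0.018] hi [0.484 0.423 0.1  ]
-1 [369. 163.] 621 zmin [0.019 0.027] lo [0.435 0.254 0.019] hi [0.484 0.312 0.1  ]
```

play_rows([
  {"turn": [0,0,0],"travel": [0,0,0.032],"grip": 100},
  {"turn": [0,0,0],"travel": [0,0,0],"grip": 45},
  {"turn": [0,0,0],"travel": [0,0,0],"grip": 45},
  {"turn": [0,0,0],"travel": [0,0,0],"grip": 45},
  {"turn": [0,0,0],"travel": [0,0,0],"grip": 45},
  {"turn": [0,0,0],"travel": [0,0,0],"grip": 45},
  {"turn": [0,0,0],"travel": [0,0,0],"grip": 45},
])

```text
t: 6.9
tool_pos: [0.4457, 0.3397, -0.0225]
ee_rot: [0.0, 0.001, 1.0, 0.0]
ft_force: [0.5, 0.8, 1.1]
width: 0.541
grasp_force: 15.0
```

play_rows([
  {"turn": [0,0,0],"travel": [0,0,-0.1],"grip": 45},
  {"turn": [0,0,0],"travel": [0,0,-0.1],"grip": 45},
  {"turn": [0,0,0],"travel": [0,0,-0.1],"grip": 45},
  {"turn": [0,0,0],"travel": [-0.0886,-0.0871,0],"grip": 45},
  {"turn": [0,0,0],"travel": [-0.0886,-0.0871,0],"grip": 45},
  {"turn": [0,0,0],"travel": [-0.0886,-0.0871,0],"grip": 45},
  {"turn": [0,0,0],"travel": [-0.0886,-0.0871,0],"grip": 45},
  {"turn": [0,0,0],"travel": [0,0,0],"grip": 45},
  {"turn": [0,0,0],"travel": [0,0,0],"grip": 45},
])

```text
t: 8.02
tool_pos: [0.5863, 0.2001, 0.0968]
ee_rot: [-0.001, 0.001, 1.0, 0.0]
ft_force: [0.2, -0.3, -1.0]
width: 0.542
grasp_force: 15.0
```

play_rows([
  {"turn": [0,0,0],"travel": [-0.003,0,0.1],"grip": 45},
  {"turn": [0,0,0],"travel": [0,0,0.1],"grip": 45},
  {"turn": [0,0,0],"travel": [0,0,0.05],"grip": 45},
  {"turn": [0,0,0],"travel": [0,0,0.02],"grip": 45},
  {"turn": [0,0,0],"travel": [0,0,0],"grip": 45},
])

```text
t: 8.65
tool_pos: [0.5878, 0.2008, -0.0105]
ee_rot: [-0.0, 0.0, 1.0, 0.0]
ft_force: [0.3, 0.3, -0.3]
width: 0.541
grasp_force: 15.0
```

play_rows([
  {"turn": [0,0,0],"travel": [0,0,0.004],"grip": 45},
  {"turn": [0,0,0],"travel": [0,0,0],"grip": 100},
  {"turn": [0,0,0],"travel": [0,0,0],"grip": 100},
  {"turn": [0,0,0],"travel": [0,0,0],"grip": 100},
  {"turn": [0,0,0],"travel": [0,0,0],"grip": 100},
  {"turn": [0,0,0],"travel": [0,0,-0.1],"grip": 100},
  {"turn": [0,0,0],"travel": [0,0,-0.1],"grip": 100},
  {"turn": [0,0,0],"travel": [0,0,-0.1],"grip": 100},
  {"turn": [0,0,0],"travel": [0,0,0],"grip": 100},
])

```text
t: 9.78
tool_pos: [0.5905, 0.2005, 0.1116]
ee_rot: [0.004, 0.001, 1.0, 0.001]
ft_force: [0.2, -0.7, 0.1]
width: 1.0
grasp_force: 0.0
```

play_rows([
  {"turn": [0,0,0],"travel": [0.0971,-0.0817,0],"grip": 100},
  {"turn": [0,0,0],"travel": [0.0971,-0.0817,0],"grip": 100},
  {"turn": [0,0,0],"travel": [0.0971,-0.0817,0],"grip": 100},
  {"turn": [0,0,0],"travel": [0.0971,-0.0817,0],"grip": 100},
  {"turn": [0,0,0],"travel": [0,0,0.05],"grip": 100},
  {"turn": [0,0,0],"travel": [0,0,0],"grip": 100},
  {"turn": [0,0,0],"travel": [0,0,0],"grip": 100},
])

```text
t: 10.65
tool_pos: [0.433, 0.0697, 0.0878]
ee_rot: [-0.0, 0.001, 1.0, 0.0]
ft_force: [0.2, -0.5, 0.2]
width: 0.998
grasp_force: 0.0
```

```bash
python3 - <<'E'
from h import *
print(readout.read_state()["tool_pos"])
p,d=vision.get_image("scene"); P=cloud("scene",d)
m=(P[...,0]>.52)&(P[...,0]<.65)&(P[...,1]>.15)&(P[...,1]<.26)&(P[...,2]>.03)&(P[...,2]<.045)
Q=P[m]; print(cv2.minEnclosingCircle(Q[:,:2].astype(np.float32)),np.percentile(Q[:,2],[5,50,95]))
m=(P[...,0]>.38)&(P[...,0]<.52)&(P[...,1]>.02)&(P[...,1]<.15)&(P[...,2]>.012)&(P[...,2]<.13)
for i,st,c,mm in blobs(m,15):
    Q=P[mm]; print(c.round(),st[4],"lo",Q.min(0).round(3),"hi",Q.max(0).round(3))
E
```

```text
[0.4330393  0.06971837 0.08776058]
((0.5864182114601135, 0.19940070807933807), 0.026053952053189278) [0.03085103 0.0353846  0.03861702]
[309. 160.] 31 lo [0.425 0.115 0.117] hi [0.447 0.132 0.13 ]
[289. 190.] 176 lo [0.425 0.058 0.012] hi [0.449 0.083 0.063]
```

play_rows([
  {"turn": [0,0,0],"travel": [-0.0055,0,0.1],"grip": 100},
  {"turn": [0,0,0],"travel": [0,0,0.1],"grip": 100},
  {"turn": [0,0,0],"travel": [0,0,0.045],"grip": 100},
  {"turn": [0,0,0],"travel": [0,0,0],"grip": 20},
  {"turn": [0,0,0],"travel": [0,0,0],"grip": 20},
  {"turn": [0,0,0],"travel": [0,0,0],"grip": 20},
  {"turn": [0,0,0],"travel": [0,0,0],"grip": 20},
  {"turn": [0,0,0],"travel": [0,0,0],"grip": 20},
  {"turn": [0,0,0],"travel": [0,0,0],"grip": 20},
  {"turn": [0,0,0],"travel": [0,0,0],"grip": 20},
], newtons=30)

```text
t: 11.95
tool_pos: [0.4349, 0.0696, -0.0102]
ee_rot: [0.0, 0.001, 1.0, 0.0]
ft_force: [1.0, 2.4, 0.3]
width: 0.291
grasp_force: 1.2
```

play_rows([
  {"turn": [0,0,0],"travel": [0,0,0],"grip": 20},
  {"turn": [0,0,0],"travel": [0,0,-0.1],"grip": 20},
  {"turn": [0,0,0],"travel": [0,0,-0.1],"grip": 20},
  {"turn": [0,0,0],"travel": [0,0,-0.1],"grip": 20},
  {"turn": [0,0,0],"travel": [-0.0993,0.0133,0],"grip": 20},
  {"turn": [0,0,0],"travel": [-0.0993,0.0133,0],"grip": 20},
  {"turn": [0,0,0],"travel": [-0.0993,0.0133,0],"grip": 20},
  {"turn": [0,0,0],"travel": [-0.0993,0.0133,0],"grip": 20},
  {"turn": [0,0,0],"travel": [0,0,0],"grip": 20},
  {"turn": [0,0,0],"travel": [0,0,0],"grip": 20},
])

```text
t: 13.2
tool_pos: [0.5924, 0.0905, 0.1087]
ee_rot: [-0.001, 0.001, 1.0, -0.0]
ft_force: [0.3, -0.1, -2.8]
width: 0.266
grasp_force: 30.0
```

Down to reported z ≈ 0.000.

play_rows([
  {"turn": [0,0,0],"travel": [-0.003,0,0.1],"grip": 20},
  {"turn": [0,0,0],"travel": [0,0,0.1],"grip": 20},
  {"turn": [0,0,0],"travel": [0,0,0.05],"grip": 20},
  {"turn": [0,0,0],"travel": [0,0,0.018],"grip": 20},
  {"turn": [0,0,0],"travel": [0,0,0],"grip": 20},
])

```text
t: 13.82
tool_pos: [0.5946, 0.0905, 0.0029]
ee_rot: [-0.0, 0.001, 1.0, 0.0]
ft_force: [-0.2, -0.0, -1.8]
width: 0.269
grasp_force: 30.0
```

play_rows([
  {"turn": [0,0,0],"travel": [0,0,0.0075],"grip": 20},
  {"turn": [0,0,0],"travel": [0,0,0],"grip": 20},
])

```text
t: 14.08
tool_pos: [0.5953, 0.0906, 0.0002]
ee_rot: [0.001, 0.001, 1.0, 0.0]
ft_force: [0.2, 0.1, -2.9]
width: 0.266
grasp_force: 30.0
```

play_rows([
  {"turn": [0,0,0],"travel": [0,0,0.001],"grip": 100},
  {"turn": [0,0,0],"travel": [0,0,0],"grip": 100},
  {"turn": [0,0,0],"travel": [0,0,0],"grip": 100},
  {"turn": [0,0,0],"travel": [0,0,0],"grip": 100},
  {"turn": [0,0,0],"travel": [0,0,0],"grip": 100},
  {"turn": [0,0,0],"travel": [0,0,-0.1],"grip": 100},
  {"turn": [0,0,0],"travel": [0,0,-0.1],"grip": 100},
  {"turn": [0,0,0],"travel": [0,0,-0.1],"grip": 100},
  {"turn": [0,0,0],"travel": [0,0,0],"grip": 100},
])

```text
t: 15.2
tool_pos: [0.5972, 0.0906, 0.1228]
ee_rot: [0.004, 0.001, 1.0, 0.0]
ft_force: [0.0, 0.2, 0.6]
width: 0.997
grasp_force: 0.0
```

play_rows([
  {"turn": [0,0,0],"travel": [0.0379,-0.1104,0],"grip": 100},
  {"turn": [0,0,0],"travel": [0.0379,-0.1104,0],"grip": 100},
  {"turn": [0,0,0],"travel": [0.0379,-0.1104,0],"grip": 100},
  {"turn": [0,0,0],"travel": [0.0379,-0.1104,0],"grip": 100},
  {"turn": [0,0,0],"travel": [0.0379,-0.1104,0],"grip": 100},
  {"turn": [0,0,0],"travel": [0.0379,-0.1104,0],"grip": 100},
  {"turn": [0,0,0],"travel": [0.0379,-0.1104,0],"grip": 100},
  {"turn": [0,0,0],"travel": [0.0379,-0.1104,0],"grip": 100},
  {"turn": [0,0,0],"travel": [0.0379,-0.1104,0],"grip": 100},
  {"turn": [0,0,0],"travel": [0.0379,-0.1104,0],"grip": 100},
])

```text
t: 16.45
tool_pos: [0.4415, -0.3517, 0.1178]
ee_rot: [-0.001, 0.001, 1.0, 0.001]
ft_force: [0.9, 0.2, -0.4]
width: 0.996
grasp_force: 0.0
```

play_rows([
  {"turn": [0,0,0],"travel": [0,0,0],"grip": 100},
  {"turn": [0,0,0],"travel": [0,0,0],"grip": 100},
])

```text
t: 16.7
tool_pos: [0.4422, -0.3499, 0.1181]
ee_rot: [-0.001, 0.001, 1.0, 0.001]
ft_force: [-0.5, 0.6, 0.7]
width: 1.001
grasp_force: 0.0
```

```bash
python3 - <<'E'
from h import *
print(readout.read_state()["tool_pos"])
p,d=vision.get_image("scene"); P=cloud("scene",d)
for nm,x,y,z in(("steel",.594,.09,.064),("holder",.444,-.35,.044),("red",.442,-.225,.024),("green",.448,.2235,.03),("lens",.585,.2,.03)):
    m=(np.hypot(P[...,0]-x,P[...,1]-y)<.06)&(P[...,2]>z)&(P[...,2]<z+.014)
    Q=P[m]; print(nm,len(Q),np.round(cv2.minEnclosingCircle(Q[:,:2].astype(np.float32))[0],4) if len(Q) else"",Q[:,2].max() if len(Q) else "")
E
```

```text
[ 0.44224511 -0.34990756  0.11806189]
steel 75 [0.5963 0.09  ] 0.07402280295973032
holder 88 [ 0.4449 -0.3504] 0.053557553421034694
red 118 [ 0.4417 -0.226 ] 0.03128844412318398
green 93 [0.4469 0.2237] 0.038833664771419835
lens 201 [0.5872 0.2001] 0.039561376585716464
```

play_rows([
  {"turn": [0,0,0],"travel": [-0.005,-0.002,0.1],"grip": 100},
  {"turn": [0,0,0],"travel": [0,0,0.1],"grip": 100},
  {"turn": [0,0,0],"travel": [0,0,0.1],"grip": 100},
  {"turn": [0,0,0],"travel": [0,0,0.025],"grip": 60},
  {"turn": [0,0,0],"travel": [0,0,0],"grip": 20},
  {"turn": [0,0,0],"travel": [0,0,0],"grip": 20},
  {"turn": [0,0,0],"travel": [0,0,0],"grip": 20},
  {"turn": [0,0,0],"travel": [0,0,0],"grip": 20},
  {"turn": [0,0,0],"travel": [0,0,0],"grip": 20},
  {"turn": [0,0,0],"travel": [0,0,0],"grip": 20},
], newtons=20)

```text
t: 18.0
tool_pos: [0.4446, -0.3515, -0.0108]
ee_rot: [0.0, 0.001, 1.0, 0.0]
ft_force: [-0.7, 0.4, 2.7]
width: 0.291
grasp_force: 20.2
```

play_rows([
  {"turn": [0,0,0],"travel": [0,0,0],"grip": 20},
  {"turn": [0,0,0],"travel": [0,0,0],"grip": 20},
])

```text
t: 18.25
tool_pos: [0.4446, -0.3515, -0.0108]
ee_rot: [-0.0, 0.001, 1.0, 0.0]
ft_force: [0.1, 0.5, 2.1]
width: 0.29
grasp_force: 20.0
```

play_rows([
  {"turn": [0,0,0],"travel": [0,0,-0.1],"grip": 20},
  {"turn": [0,0,0],"travel": [0,0,-0.1],"grip": 20},
  {"turn": [0,0,0],"travel": [0,0,-0.1],"grip": 20},
  {"turn": [0,0,0],"travel": [-0.0891,0.0659,0],"grip": 20},
  {"turn": [0,0,0],"travel": [-0.0891,0.0659,0],"grip": 20},
  {"turn": [0,0,0],"travel": [-0.0891,0.0659,0],"grip": 20},
  {"turn": [0,0,0],"travel": [-0.0891,0.0659,0],"grip": 20},
  {"turn": [0,0,0],"travel": [-0.0891,0.0659,0],"grip": 20},
  {"turn": [0,0,0],"travel": [0,0,0],"grip": 20},
  {"turn": [0,0,0],"travel": [0,0,0],"grip": 20},
])

```text
t: 19.5
tool_pos: [0.6224, -0.2202, 0.1084]
ee_rot: [-0.001, 0.001, 1.0, 0.0]
ft_force: [-0.4, -0.8, -0.7]
width: 0.289
grasp_force: 20.0
```

play_rows([
  {"turn": [0,0,0],"travel": [0,0,0.1],"grip": 20},
  {"turn": [0,0,0],"travel": [0,0,0.1],"grip": 20},
  {"turn": [0,0,0],"travel": [0,0,0.05],"grip": 20},
  {"turn": [0,0,0],"travel": [0,0,0.02],"grip": 20},
  {"turn": [0,0,0],"travel": [0,0,0],"grip": 20},
  {"turn": [0,0,0],"travel": [0,0,0],"grip": 20},
])

```text
t: 20.25
tool_pos: [0.6237, -0.2208, 0.0025]
ee_rot: [0.001, 0.001, 1.0, -0.0]
ft_force: [0.1, 0.4, -1.6]
width: 0.293
grasp_force: 20.0
```

Down 3 mm more, release, lift, then move to the red cover (0.4417, −0.2254).

play_rows([
  {"turn": [0,0,0],"travel": [0,0,0.008],"grip": 20},
  {"turn": [0,0,0],"travel": [0,0,0],"grip": 20},
  {"turn": [0,0,0],"travel": [0,0,0],"grip": 100},
  {"turn": [0,0,0],"travel": [0,0,0],"grip": 100},
  {"turn": [0,0,0],"travel": [0,0,0],"grip": 100},
  {"turn": [0,0,0],"travel": [0,0,0],"grip": 100},
  {"turn": [0,0,0],"travel": [0,0,-0.1],"grip": 100},
  {"turn": [0,0,0],"travel": [0,0,-0.1],"grip": 100},
  {"turn": [0,0,0],"travel": [0,0,-0.1],"grip": 100},
])

```text
t: 21.38
tool_pos: [0.6229, -0.22, 0.119]
ee_rot: [-0.0, 0.001, 1.0, 0.0]
ft_force: [-0.5, -0.2, -0.7]
width: 0.984
grasp_force: 0.0
```

play_rows([
  {"turn": [0,0,0],"travel": [0.091,-0.0023,0],"grip": 100},
  {"turn": [0,0,0],"travel": [0.091,-0.0023,0],"grip": 100},
  {"turn": [0,0,0],"travel": [0.091,-0.0023,0],"grip": 100},
  {"turn": [0,0,0],"travel": [0.091,-0.0023,0],"grip": 100},
  {"turn": [0,0,0],"travel": [0.091,-0.0023,0],"grip": 100},
  {"turn": [0,0,0],"travel": [0,0,0],"grip": 100},
  {"turn": [0,0,0],"travel": [0,0,0],"grip": 100},
])

```text
t: 22.25
tool_pos: [0.4419, -0.2248, 0.1183]
ee_rot: [0.001, 0.001, 1.0, -0.0]
ft_force: [-1.0, -0.2, 0.9]
width: 1.001
grasp_force: 0.0
```

```bash
python3 - <<'E'
from h import *
print(readout.read_state()["tool_pos"])
p,d=vision.get_image("scene"); P=cloud("scene",d)
for nm,x,y,z in(("holder",.623,-.22,.054),("red",.442,-.225,.024)):
    m=(np.hypot(P[...,0]-x,P[...,1]-y)<.06)&(P[...,2]>z)&(P[...,2]<z+.014)
    Q=P[m]; print(nm,len(Q),np.round(cv2.minEnclosingCircle(Q[:,:2].astype(np.float32))[0],4),Q[:,2].max())
E
```

```text
[ 0.44189529 -0.22479246  0.11828138]
holder 117 [ 0.6223 -0.2205] 0.06401383804064364
red 117 [ 0.4421 -0.2251] 0.030864912193531196
```

play_rows([
  {"turn": [0,0,0],"travel": [0,0,0.1],"grip": 100},
  {"turn": [0,0,0],"travel": [0,0,0.1],"grip": 100},
  {"turn": [0,0,0],"travel": [0,0,0.1],"grip": 100},
  {"turn": [0,0,0],"travel": [0,0,0.055],"grip": 100},
  {"turn": [0,0,0],"travel": [0,0,0],"grip": 55},
  {"turn": [0,0,0],"travel": [0,0,0],"grip": 55},
  {"turn": [0,0,0],"travel": [0,0,0],"grip": 55},
  {"turn": [0,0,0],"travel": [0,0,0],"grip": 55},
  {"turn": [0,0,0],"travel": [0,0,0],"grip": 55},
  {"turn": [0,0,0],"travel": [0,0,0],"grip": 55},
], newtons=10)

```text
t: 23.55
tool_pos: [0.4417, -0.2247, -0.0233]
ee_rot: [0.001, 0.001, 1.0, -0.0]
ft_force: [0.7, 1.2, 5.7]
width: 0.657
grasp_force: 10.0
```

play_rows([
  {"turn": [0,0,0],"travel": [0,0,-0.1],"grip": 55},
  {"turn": [0,0,0],"travel": [0,0,-0.1],"grip": 55},
  {"turn": [0,0,0],"travel": [0,0,-0.1],"grip": 55},
  {"turn": [0,0,0],"travel": [-0.0996,0.0704,0],"grip": 55},
  {"turn": [0,0,0],"travel": [-0.0996,0.0704,0],"grip": 55},
  {"turn": [0,0,0],"travel": [-0.0996,0.0704,0],"grip": 55},
  {"turn": [0,0,0],"travel": [-0.0996,0.0704,0],"grip": 55},
  {"turn": [0,0,0],"travel": [0,0,0],"grip": 55},
  {"turn": [0,0,0],"travel": [0,0,0],"grip": 55},
])

```text
t: 24.68
tool_pos: [0.5997, -0.112, 0.0954]
ee_rot: [-0.001, 0.001, 1.0, 0.0]
ft_force: [-0.4, 0.1, -0.4]
width: 0.656
grasp_force: 10.0
```

```bash
python3 - <<'E'
from h import *
print(readout.read_state()["tool_pos"])
p,d=vision.get_image("scene"); P=cloud("scene",d)
m=(p[...,0]>90)&(p[...,1]<45)&(p[...,2]<45)&(np.hypot(P[...,0]-.6,P[...,1]+.112)<.06)&(P[...,2]>.05)
Q=P[m]; print(len(Q),np.percentile(Q[:,2],[1,99]),Q.min(0),Q.max(0))
cv2.imwrite("pics/r.png",cv2.resize(p[150:260,170:310,::-1],None,fx=5,fy=5))
E
```

```text
[ 0.59974396 -0.1120029   0.09536717]
472 [0.12387525 0.14855243] [ 0.56924235 -0.14250037  0.12300565] [ 0.6306     -0.0850781   0.14917642]
```

View pics/r.png

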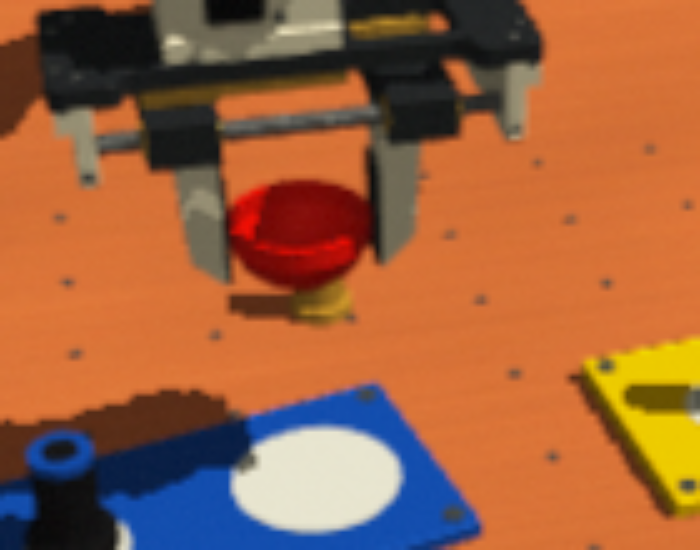

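play_rows([
  {"turn": [0,0,0],"travel": [-0.003,0,0.1],"grip": 55},
  {"turn": [0,0,0],"travel": [0,0,0.1],"grip": 55},
  {"turn": [0,0,0],"travel": [0,0,0.05],"grip": 55},
  {"turn": [0,0,0],"travel": [0,0,0.02],"grip": 55},
  {"turn": [0,0,0],"travel": [0,0,0],"grip": 55},
  {"turn": [0,0,0],"travel": [0,0,0],"grip": 55},
])

```text
t: 25.48
tool_pos: [0.6024, -0.1126, -0.0109]
ee_rot: [0.001, 0.001, 1.0, -0.0]
ft_force: [-0.6, -0.9, -1.0]
width: 0.65
grasp_force: 10.0
```

play_rows([
  {"turn": [0,0,0],"travel": [0,0,0.006],"grip": 55},
  {"turn": [0,0,0],"travel": [0,0,0],"grip": 55},
  {"turn": [0,0,0],"travel": [0,0,0],"grip": 100},
  {"turn": [0,0,0],"travel": [0,0,0],"grip": 100},
  {"turn": [0,0,0],"travel": [0,0,0],"grip": 100},
  {"turn": [0,0,0],"travel": [0,0,0],"grip": 100},
  {"turn": [0,0,0],"travel": [0,0,-0.1],"grip": 100},
  {"turn": [0,0,0],"travel": [0,0,-0.1],"grip": 100},
  {"turn": [0,0,0],"travel": [0,0,-0.1],"grip": 100},
  {"turn": [0,0,0],"travel": [0,0,-0.05],"grip": 100},
])

```text
t: 26.72
tool_pos: [0.6027, -0.1123, 0.1281]
ee_rot: [0.002, 0.001, 1.0, -0.0]
ft_force: [-0.6, -0.1, -0.2]
width: 1.0
grasp_force: 0.0
```

play_rows([
  {"turn": [0,0,0],"travel": [0.0485,0.105,0],"grip": 100},
  {"turn": [0,0,0],"travel": [0.0485,0.105,0],"grip": 100},
  {"turn": [0,0,0],"travel": [0.0485,0.105,0],"grip": 100},
  {"turn": [0,0,0],"travel": [0.0485,0.105,0],"grip": 100},
  {"turn": [0,0,0],"travel": [0.0485,0.105,0],"grip": 100},
  {"turn": [0,0,0],"travel": [0.0485,0.105,0],"grip": 100},
  {"turn": [0,0,0],"travel": [0.0485,0.105,0],"grip": 100},
  {"turn": [0,0,0],"travel": [0.0485,0.105,0],"grip": 100},
  {"turn": [0,0,0],"travel": [0,0,0.1],"grip": 100},
  {"turn": [0,0,0],"travel": [0,0,0],"grip": 100},
])

```text
t: 27.98
tool_pos: [0.445, 0.224, 0.0837]
ee_rot: [-0.003, 0.0, 1.0, -0.001]
ft_force: [0.4, 0.7, 0.7]
width: 0.999
grasp_force: 0.0
```

```bash
python3 - <<'E'
from h import *
print(readout.read_state()["tool_pos"])
for n in("scene","top"):
    p,d=vision.get_image(n); P=cloud(n,d)
    for nm,x,y,z in(("red",.602,-.112,.033),("green",.448,.2235,.03)):
        m=(np.hypot(P[...,0]-x,P[...,1]-y)<.06)&(P[...,2]>z)&(P[...,2]<z+.014)
        Q=P[m]; print(n,nm,len(Q),cv2.minEnclosingCircle(Q[:,:2].astype(np.float32)) if len(Q) else "",Q[:,2].max() if len(Q) else "")
E
python3 tip.py y
```

```text
[0.44495009 0.22400164 0.08366493]
scene red 185 ((0.6024397015571594, -0.11238167434930801), 0.031050903722643852) 0.04136578977858036
scene green 96 ((0.44755786657333374, 0.2236049622297287), 0.02637891285121441) 0.03828829180551407
top red 51 ((0.6023539304733276, -0.11364442855119705), 0.030021868646144867) 0.041415776009206526
top green 0  
[0.4475 0.224  0.0861] 0.9977145811035437
```

play_rows([
  {"turn": [0,0,0],"travel": [0,0,0.1],"grip": 100},
  {"turn": [0,0,0],"travel": [0,0,0.08],"grip": 100},
  {"turn": [0,0,0],"travel": [0,0,0.04],"grip": 100},
  {"turn": [0,0,0],"travel": [0,0,0],"grip": 100},
  {"turn": [0,0,0],"travel": [0,0,0],"grip": 100},
])

```text
t: 28.75
tool_pos: [0.4485, 0.2243, -0.0012]
ee_rot: [0.001, 0.001, 1.0, 0.0]
ft_force: [0.2, 1.0, -0.2]
width: 1.0
grasp_force: 0.0
```

```bash
python3 tip.py y; python3 - <<'E'
from h import *
s=readout.read_state()["tool_pos"]; m=vision.camera_model("scene")
p,d=vision.get_image("scene"); cv2.imwrite("pics/g.png",cv2.resize(p[150:210,310:390,::-1],(800,600),interpolation=cv2.INTER_NEAREST))
E
```

```text
[ 0.4485  0.2243 -0.0012] 1.000326170185149
1 [369. 163.] 672 zmin [0.027 0.032] lo [0.42  0.268 0.027] hi [0.488 0.308 0.1  ]
-1 [329. 166.] 595 zmin [0.031 0.036] lo [0.439 0.141 0.031] hi [0.488 0.178 0.099]
```

View pics/g.png

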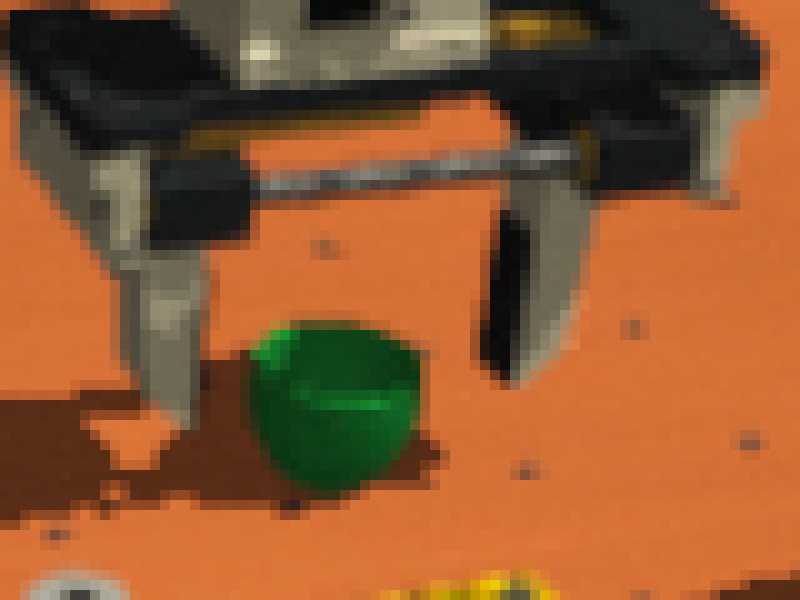

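play_rows([
  {"turn": [0,0,0],"travel": [0.0015,0,0.005],"grip": 100},
  {"turn": [0,0,0],"travel": [0,0,0],"grip": 40},
  {"turn": [0,0,0],"travel": [0,0,0],"grip": 40},
  {"turn": [0,0,0],"travel": [0,0,0],"grip": 40},
  {"turn": [0,0,0],"travel": [0,0,0],"grip": 40},
  {"turn": [0,0,0],"travel": [0,0,0],"grip": 40},
  {"turn": [0,0,0],"travel": [0,0,0],"grip": 40},
  {"turn": [0,0,0],"travel": [0,0,0],"grip": 40},
], newtons=10)

```text
t: 29.85
tool_pos: [0.4466, 0.2243, -0.0045]
ee_rot: [0.0, 0.001, 1.0, 0.0]
ft_force: [0.2, -0.4, -0.6]
width: 0.509
grasp_force: 10.0
```

play_rows([
  {"turn": [0,0,0],"travel": [0,0,-0.1],"grip": 40},
  {"turn": [0,0,0],"travel": [0,0,-0.1],"grip": 40},
  {"turn": [0,0,0],"travel": [0,0,-0.1],"grip": 40},
  {"turn": [0,0,0],"travel": [0,0,0],"grip": 40},
])

```text
t: 30.35
tool_pos: [0.4485, 0.2249, 0.1184]
ee_rot: [0.003, 0.001, 1.0, 0.001]
ft_force: [0.6, 0.3, -0.8]
width: 0.514
grasp_force: 10.0
```

play_rows([
  {"turn": [0,0,0],"travel": [-0.0484,-0.1053,0],"grip": 40},
  {"turn": [0,0,0],"travel": [-0.0484,-0.1053,0],"grip": 40},
  {"turn": [0,0,0],"travel": [-0.0484,-0.1053,0],"grip": 40},
  {"turn": [0,0,0],"travel": [-0.0484,-0.1053,0],"grip": 40},
  {"turn": [0,0,0],"travel": [-0.0484,-0.1053,0],"grip": 40},
  {"turn": [0,0,0],"travel": [-0.0484,-0.1053,0],"grip": 40},
  {"turn": [0,0,0],"travel": [-0.0484,-0.1053,0],"grip": 40},
  {"turn": [0,0,0],"travel": [-0.0484,-0.1053,0],"grip": 40},
  {"turn": [0,0,0],"travel": [0,0,0],"grip": 40},
  {"turn": [0,0,0],"travel": [0,0,0],"grip": 40},
])

```text
t: 31.6
tool_pos: [0.5999, -0.1124, 0.1141]
ee_rot: [-0.001, 0.001, 1.0, 0.001]
ft_force: [0.0, 0.8, -0.1]
width: 0.508
grasp_force: 10.0
```

```bash
cat > gr.py <<'E'
from h import *
print(readout.read_state()["tool_pos"])
p,d=vision.get_image("scene"); P=cloud("scene",d); q=p.astype(int)
near=np.hypot(P[...,0]-.602,P[...,1]+.113)<.07
for nm,m in(("green",(q[...,1]>q[...,0]+12)&(q[...,1]>q[...,2]+12)),("red",(q[...,0]>80)&(q[...,1]<45)&(q[...,2]<45))):
    m=m&near; bl=blobs(m,20); m=max(bl,key=lambda b:b[1][4])[3]; Q=P[m]; h=np.percentile(Q[:,2],97); T=Q[Q[:,2]>h-.008]
    print(nm,len(Q),"z",np.percentile(Q[:,2],[2,98]).round(4),cv2.minEnclosingCircle(T[:,:2].astype(np.float32)))
cv2.imwrite("pics/gr.png",cv2.resize(p[160:280,160:320,::-1],(800,600),interpolation=cv2.INTER_NEAREST))
E
python3 gr.py
```

```text
[ 0.59991345 -0.11244784  0.11410974]
green 400 z [0.1296 0.1568] ((0.6018399596214294, -0.1134369894862175), 0.025169488042593002)
red 433 z [0.015  0.0399] ((0.6029948592185974, -0.11287657916545868), 0.03137410432100296)
```

View pics/gr.png

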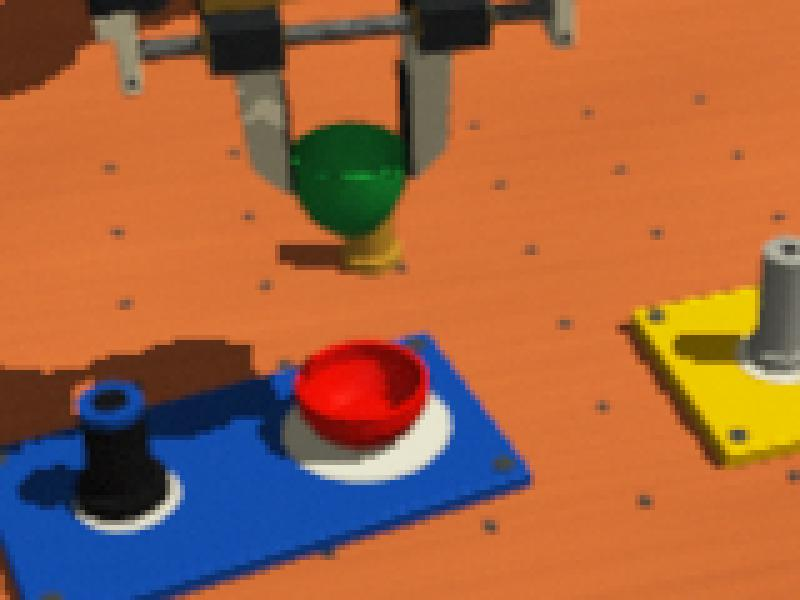

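play_rows([
  {"turn": [0,0,0],"travel": [0,0.001,0.1],"grip": 40},
  {"turn": [0,0,0],"travel": [0,0,0.08],"grip": 40},
  {"turn": [0,0,0],"travel": [0,0,0],"grip": 40},
  {"turn": [0,0,0],"travel": [0,0,0],"grip": 40},
])

```text
t: 32.15
tool_pos: [0.6016, -0.1121, 0.0448]
ee_rot: [0.001, 0.0, 1.0, -0.0]
ft_force: [0.6, -0.3, 0.4]
width: 0.505
grasp_force: 10.0
```

```bash
python3 gr.py
```

```text
[ 0.60156106 -0.11206136  0.04482152]
green 377 z [0.0608 0.0874] ((0.6037671566009521, -0.11403481662273407), 0.02534145675599575)
red 360 z [0.0146 0.041 ] ((0.6034917235374451, -0.11335565894842148), 0.03013443574309349)
```

play_rows([
  {"turn": [0,0,0],"travel": [0,0,0.04],"grip": 40},
  {"turn": [0,0,0],"travel": [0,0,0.03],"grip": 40},
  {"turn": [0,0,0],"travel": [0,0,0.01],"grip": 40},
  {"turn": [0,0,0],"travel": [0,0,0],"grip": 40},
  {"turn": [0,0,0],"travel": [0,0,0],"grip": 40},
])

```text
t: 32.83
tool_pos: [0.6012, -0.1127, 0.0118]
ee_rot: [0.0, 0.001, 1.0, -0.0]
ft_force: [0.2, 0.2, -0.4]
width: 0.506
grasp_force: 10.0
```

```bash
python3 gr.py
```

```text
[ 0.6011796  -0.11273402  0.01178723]
green 314 z [0.0295 0.0552] ((0.6031658053398132, -0.11394449323415756), 0.02508299984037876)
red 152 z [0.0215 0.0407] ((0.6105486154556274, -0.11610904335975647), 0.028413984924554825)
```

play_rows([
  {"turn": [0,0,0],"travel": [0,0,0.004],"grip": 40},
  {"turn": [0,0,0],"travel": [0,0,0],"grip": 40},
])

```text
t: 33.12
tool_pos: [0.6009, -0.1126, 0.01]
ee_rot: [0.0, 0.001, 1.0, 0.0]
ft_force: [-0.0, -0.9, -1.0]
width: 0.513
grasp_force: 10.0
```

play_rows([
  {"turn": [0,0,0],"travel": [0,0,0],"grip": 100},
  {"turn": [0,0,0],"travel": [0,0,0],"grip": 100},
  {"turn": [0,0,0],"travel": [0,0,0],"grip": 100},
  {"turn": [0,0,0],"travel": [0,0,0],"grip": 100},
  {"turn": [0,0,0],"travel": [0,0,-0.05],"grip": 100},
  {"turn": [0,0,0],"travel": [0,0,-0.1],"grip": 100},
  {"turn": [0,0,0],"travel": [0,0,-0.1],"grip": 100},
  {"turn": [0,0,0],"travel": [0,0,-0.1],"grip": 100},
  {"turn": [0,0,0],"travel": [0.1,0,0],"grip": 100},
  {"turn": [0,0,0],"travel": [0.1,0,0],"grip": 100},
])

```text
t: 34.38
tool_pos: [0.5201, -0.1124, 0.1503]
ee_rot: [0.001, 0.001, 1.0, -0.0]
ft_force: [-0.2, 0.4, -0.4]
width: 1.0
grasp_force: 0.0
```

play_rows([
  {"turn": [0,0,0],"travel": [0.1,0,0],"grip": 100},
  {"turn": [0,0,0],"travel": [0.1,0,0],"grip": 100},
  {"turn": [0,0,0],"travel": [0,0,0],"grip": 100},
])

```text
t: 34.75
tool_pos: [0.4388, -0.112, 0.1502]
ee_rot: [-0.0, 0.001, 1.0, 0.0]
ft_force: [0.0, 1.0, -0.1]
width: 1.0
grasp_force: 0.0
```

```bash
python3 gr.py; python3 - <<'E'
from h import *
p,d=vision.get_image("scene"); P=cloud("scene",d)
cv2.imwrite("pics/end.png",cv2.resize(p[150:300,60:480,::-1],(800,286)))
for nm,x,y,z in(("steel",.594,.09,.064),("lens",.585,.2,.03),("holder",.623,-.22,.054),("brass",.4495,-.0845,.056)):
    m=(np.hypot(P[...,0]-x,P[...,1]-y)<.05)&(P[...,2]>z)&(P[...,2]<z+.014)
    Q=P[m]; print(nm,len(Q),cv2.minEnclosingCircle(Q[:,:2].astype(np.float32)) if len(Q) else "")
E
```

```text
[ 0.43879326 -0.11198131  0.15018334]
green 303 z [0.0259 0.0523] ((0.6014268398284912, -0.11292234808206558), 0.025571739301085472)
red 157 z [0.022 0.04 ] ((0.6045045256614685, -0.11351706087589264), 0.029021132737398148)
steel 73 ((0.5936136245727539, 0.08997780084609985), 0.014016547240316868)
lens 204 ((0.586744487285614, 0.19840554893016815), 0.026106493547558784)
holder 117 ((0.6230340600013733, -0.2220650017261505), 0.014821115881204605)
brass 53 ((0.4488791823387146, -0.08280403912067413), 0.013634821400046349)
```

View pics/end.png

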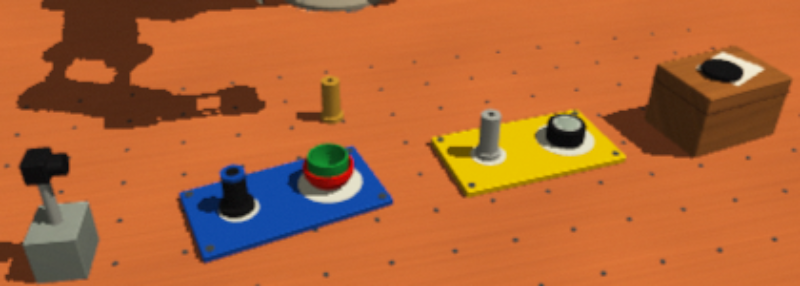

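The final picture shows both kits complete: holder at (237,195), green cover in red at (328,165), steel post at (489,135) and lens at (566,130). The brass post, box and magnetic base are where they started.

```bash
python3 -c "
from cell import manip; print(manip.hand_in())"
```

```text
the job is handed in; nothing more can be done
None
```

Both kits are made up and the job is handed in: before hand-in the camera put every placed part within about 3 mm of its mark centre, with the green cover seated in the red one, but no verdict came back.

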